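Lock off the spray air, find the loose manifold bolt and hold its cap open

ROBOT

A 6-joint arm with a two-finger parallel gripper is mounted at the origin on the work surface. World frame = base frame: x ahead of the robot, y to its left, z up, the work surface at z = 0. Lengths are in m, angles in degrees, forces in N, time in s.
With the tool pointing down it reaches from about 0.35 to 1 m from the base axis. Payload 7.1 kg.
Tool frame: the origin (TCP) lies on the centre line of the jaws, within the pads' length; the fingertips stand 17 mm ahead of it and the grasp point (between the pads) lies 2 mm behind it (tip_extent is the distance from the TCP to the fingertips, in m); x points along the fingers, z is the direction in which the jaws open and shut, and the axes are right-handed (so a half turn about x gives the same grasp; the last joint's range is limited). The gripper opens to 85 mm and grips with 20 to 120 N. Pads are 22 mm wide; open, the fingers measure 114 mm over their backs; the gripper's body (76 mm by 85 mm) begins 54 mm behind the grasp point. The pads swing forward as they close: fully open they stand 13 mm farther back than shut.
Start: joints at [-71.448, 24.242, 93.386, -0, 62.372, -1.089], TCP at [0.21, -0.589, 0.248] pointing down, gripper open.
Joint ranges: [-172.04, 172.04], [-51.8, 120.97], [4.93, 147.93], [-75.15, 255.16], [6.16, 154.13], [-145.62, 145.62]. Speed limits (degrees/s): [136.94, 136.94, 172.46, 180, 180, 180].

INTERFACE

Orientations are given as a 3x3 rotation matrix whose columns are the frame's x, y, z axes.
In Python, from workcell import * gives the robot as it stands.
- The arm moves only by the shell command python3 -m inch 'ROWS' [FORCE]. ROWS is text: rows parted by semicolons, each of 7 numbers parted by spaces: the shift along the tool's x, y, z normalised to -1 to 1, where 1 is 0.03 m, then the turn, a rotation vector about the tool's x, y, z normalised to -1 to 1, where 1 is 180 degrees, then the opening, from 0 (shut) to 1 (fully open). In form: tx ty tz wx wy wz gripper; .... A call has 1 to 10 rows; each row shifts and turns the pose as measured when the row begins, along the tool's axes as they then stand; what a row does not reach is not made up. A row lasts 1/8 s, in which the tool goes at most 62.5 mm and 10.7 degrees, less where a joint would pass 70% of its speed; a pose out of reach is approached as far as the arm can. A call with a number of a shift or a turn outside -1 to 1 is refused whole. A call with a gripper value outside its range is refused whole. The fingers move at their own pace and stop on an object; FORCE is the grip in N (left out, the last holds). Time passes only in rows, so rows that do not move let the fingers close. It gives the time, the measured TCP pose, the force and the opening at its end, in the units of the state.
- sense(): the state, without advancing time (a new reading comes with each control period).
- snapshot(name): name is "scene" or "top"; returns the picture (480x640x3 uint8, red, green, blue); there is no depth.
- calibration(name): a dict with "intrinsics" (3x3 intrinsics, pixels), "eye" and "orientation" of the camera in the world. Camera axes: x right, y down, z forward; pixel columns grow to the right and rows downward; lengths in m; the calibration is good to about 2 mm. A picture is of the moment at which its call begins. calibration takes no time and is no camera call.
- finish_job(): hands the job in, once; it reports no verdict.
Trained networks look in the newest picture that a camera, given by its name, has taken for a name from the list of things; names that differ only in an ending like _2 or _b are one class to them, and where a whole thing is asked for, a point or a joint stands for the part that bears it (a point fixed in the world has none). Each returns a list of dicts, best first, with "confidence" (0 to 1); they miss things now and then, are a little off and sometimes report something else, mostly with a low value. They report only what shows in the picture. A call takes as long as a camera call.
- find_in(name, camera): "xyz" ([x, y, z] in m, in world coordinates, good to about 4 mm: the middle of the surface that is visible of it).
- trace(name, camera): "pixels" (480x640 bool, what is visible of it).
- spot_point(name, camera): "xyz" ([x, y, z] in m, in world coordinates, good to about 4 mm: a listed point, or the origin of a listed thing).
The state is a dict: "t": time; "qpos": joint angles; "qvel": joint speeds; "tau": joint torques, N m; "ee_pos": TCP position; "tcp_rot": TCP orientation; "force": force on the tool from outside, world axes, zero at the start; "wrist_torque": the same for the moment, N m; "grip_width": finger opening in m.
Only numpy, scipy, OpenCV 4.12 (cv2) and the standard library are available. Lean on these libraries where they do the work, as an engineer would, in place of code of your own. Each camera call takes 0.05 s, during which the arm holds its last target.

TASK

Shut off the spray air: turn the regulator's knob until its nose lines up with the tooth on the housing, then slide the lock hood fully home over the knob. After that, tap down on the three manifold bolts until you find the loose one, which sinks and stays down, then lift that bolt's hinged cap by its pull to about 50 degrees, and finish while holding it open in the fingers for the fitter. Never lift the caps of the tight bolts, and leave the tin, the tape and the wrench where they are.

Things in the scene. Friction and masses are not known exactly. Their poses are not given: they have to be found in the camera images.
- regulator: Air regulator housing, an aluminium box 110 (x) x 260 (y) x 45 (z) mm, fixed to the bench. Origin: centre of its underside; its y axis runs along its length, x points roughly away from the robot; turned up to 0.25 rad about the vertical. A steel tooth (10 x 6 mm, 8 mm high), the shut mark, stands on its top on the +x side of the knob, level with the knob's axis.
- knob (a joint): Angle of the regulator knob in rad. 0: its nose points straight at the tooth (along the housing's +x). Grows counter-clockwise seen from above; it starts somewhere between 0.5 and 1.3. Range -0.5 to 1.6; stays where it is left, turns with about 0.05 N m.
- knob_grip (a point): Point on the knob's vertical axis at the height to grip, 79 mm above the bench and 10 mm below the knob's top; turns with the knob. The knob is a black disc 54 mm in diameter (its top 57 mm above the bench) with an upright bar handle on it, 46 mm long (the point's x axis, nose end at +x), 14 mm thick (y), 32 mm high; a small steel nose on the rim at +x. Axis 65 mm to -y of the housing's centre.
- lock (a joint): Travel of the lock hood in m: 0 farthest from the knob, 0.125 fully home (end stop), with the hood centred over the knob. Grows towards the housing's -y. Starts between 0 and 0.02. Needs about 2 N and stays where it is left.
- lock_fin (a point): Point in the middle of the fin on top of the lock hood, 129 mm above the bench, 10 mm below the fin's top. The hood is a steel inverted U, 80 (x) x 64 (y) x 62 (z) mm, its top 107 mm above the bench, on rails on top of the housing; the fin is a dark block 34 (x) x 14 (y) mm, 32 mm high, at the centre of the hood's top. Axes as the housing's. The hood slides along y.
- manifold: Paint manifold, a grey block 80 (x, from -32 to +48 of the origin) x 270 (y) x 60 (z) mm, fixed to the bench; turned up to 0.25 rad about the vertical. Origin: on its underside below the middle bolt; its x axis points roughly away from the robot, y to the robot's left. Three bolts stand in its top at y = +90 (left), 0 (middle), -90 mm (right), each inside the window of its own hinged cap. Exactly one of the bolts is loose.
- head_left (a point): Centre of the top of the left bolt's steel hexagon head, 20 mm across flats, 82 mm above the bench at the start, standing 15 mm proud of its cap. Moves with the bolt.
- bolt_left (a joint): How far the left bolt has been pushed down, in m; 0 at the start. A tight bolt gives only about 1 mm under a tap; the loose one sinks under about 3 N, 10 mm to its stop, and stays down.
- cap_left: Hinged steel cap around the left bolt: a plate 48 wide (y), 5 thick, reaching from 1 to 54 mm in front (-x) of the hinge, with a 26 x 26 mm window for the bolt. Origin: on its hinge axis (along y), 28 mm behind the bolt and 64.5 mm above the bench. Closed: its axes are the manifold's; it opens by lifting the near edge, turning about +y up to 1.25 rad. Weight and a spring shut it when let go (about 1.5 to 2 N at the pull).
- pull_left (a point): Centre of the left cap's pull: a black roller lying along y, 26 mm long, 16 mm in diameter, on an 8 mm neck, 88 mm in front of the hinge and 10 mm above it (closed: 74.5 mm above the bench, 60 mm in front of the bolt, overhanging the block's front by 28 mm). It can be pinched by its flat ends, along y, and pivots in the grip. Axes as the cap's.
- head_middle (a point): Centre of the top of the middle bolt's steel hexagon head, 20 mm across flats, 82 mm above the bench at the start, standing 15 mm proud of its cap. Moves with the bolt.
- bolt_middle (a joint): How far the middle bolt has been pushed down, in m; 0 at the start. A tight bolt gives only about 1 mm under a tap; the loose one sinks under about 3 N, 10 mm to its stop, and stays down.
- cap_middle: Hinged steel cap around the middle bolt: a plate 48 wide (y), 5 thick, reaching from 1 to 54 mm in front (-x) of the hinge, with a 26 x 26 mm window for the bolt. Origin: on its hinge axis (along y), 28 mm behind the bolt and 64.5 mm above the bench. Closed: its axes are the manifold's; it opens by lifting the near edge, turning about +y up to 1.25 rad. Weight and a spring shut it when let go (about 1.5 to 2 N at the pull).
- pull_middle (a point): Centre of the middle cap's pull: a black roller lying along y, 26 mm long, 16 mm in diameter, on an 8 mm neck, 88 mm in front of the hinge and 10 mm above it (closed: 74.5 mm above the bench, 60 mm in front of the bolt, overhanging the block's front by 28 mm). It can be pinched by its flat ends, along y, and pivots in the grip. Axes as the cap's.
- head_right (a point): Centre of the top of the right bolt's steel hexagon head, 20 mm across flats, 82 mm above the bench at the start, standing 15 mm proud of its cap. Moves with the bolt.
- bolt_right (a joint): How far the right bolt has been pushed down, in m; 0 at the start. A tight bolt gives only about 1 mm under a tap; the loose one sinks under about 3 N, 10 mm to its stop, and stays down.
- cap_right: Hinged steel cap around the right bolt: a plate 48 wide (y), 5 thick, reaching from 1 to 54 mm in front (-x) of the hinge, with a 26 x 26 mm window for the bolt. Origin: on its hinge axis (along y), 28 mm behind the bolt and 64.5 mm above the bench. Closed: its axes are the manifold's; it opens by lifting the near edge, turning about +y up to 1.25 rad. Weight and a spring shut it when let go (about 1.5 to 2 N at the pull).
- pull_right (a point): Centre of the right cap's pull: a black roller lying along y, 26 mm long, 16 mm in diameter, on an 8 mm neck, 88 mm in front of the hinge and 10 mm above it (closed: 74.5 mm above the bench, 60 mm in front of the bolt, overhanging the block's front by 28 mm). It can be pinched by its flat ends, along y, and pivots in the grip. Axes as the cap's.
- tin: Bystander: paint tin, 92 mm in diameter, 115 mm high, origin at the centre of its underside.
- tape: Bystander: roll of tape lying flat, 100 mm in diameter, 25 mm high, origin at the centre of its underside.
- wrench: Bystander: wrench lying on the bench between robot and work, along its x axis, origin at its underside.

How it is judged:
By the outcome, as a careful person would: the job done as asked, in the order asked, and still so for the second after the job is handed in, while the arm keeps its last pose, push and grip.
It also fails if it takes over 72 s, if anything falls off the work surface, if the arm or the gripper's body presses on something with over 40 N, if the wrist force passes 120 N, or if a joint passes its speed limit or range.

## Working session

There is one attempt and no reset: what is moved stays moved. The work goes in short steps, Python scripts to look and compute and a shell command to move; the robot and the scene stay as the last step left them, time stands still between calls to the robot, and variables do not carry over. Pictures are saved under pics/ and viewed, and the job is handed in when it is done.

```bash
ls; mkdir -p pics; python3 - <<'E'
from workcell import *
import cv2
s=sense(); print(s)
for n in("scene","top"):
    im=snapshot(n); cv2.imwrite(f"pics/{n}0.png",im[:,:,::-1]); print(n,calibration(n))
print(sense()["t"])
E
```

```text
pics
{'t': 0.0, 'qpos': array([-7.14466826e+01,  2.42850461e+01,  9.34320183e+01,  1.26531582e-03,
        6.23731073e+01, -1.08854443e+00]), 'qvel': array([-0.00111142, -0.01839486,  0.0041242 ,  0.01360874, -0.08885658,
       -0.07074963]), 'tau': array([ 3.38268510e-03, -5.57382882e+01, -2.81743616e+01,  1.90201822e-04,
        7.37245049e-03, -4.96698107e-06]), 'ee_pos': array([ 0.20994919, -0.58812004,  0.24753496]), 'tcp_rot': array([[-4.82211370e-04,  9.41815571e-01,  3.36129735e-01],
       [ 1.49822565e-03,  3.36130077e-01, -9.41814380e-01],
       [-9.99998761e-01,  4.94445875e-05, -1.57313799e-03]]), 'force': array([-0.34399145, -0.02037294,  0.65523616]), 'wrist_torque': array([ 0.00179511, -0.00467729, -0.05597819]), 'grip_width': 0.08562315227357349}
scene {'intrinsics': array([[590.44447115,   0.        , 312.84018024],
       [  0.        , 590.44447115, 234.27443209],
       [  0.        ,   0.        ,   1.        ]]), 'eye': array([ 1.18117369, -0.79458748,  0.86498755]), 'orientation': array([[ 0.81825997,  0.32481639, -0.4742836 ],
       [ 0.57479623, -0.47342273,  0.66744304],
       [-0.0077402 , -0.81875835, -0.5740861 ]])}
top {'intrinsics': array([[608.45572109,   0.        , 322.10126087],
       [  0.        , 608.45572109, 246.38519278],
       [  0.        ,   0.        ,   1.        ]]), 'eye': array([0.29603175, 0.1033814 , 1.32021715]), 'orientation': array([[-0.10988557, -0.97132389,  0.21084369],
       [-0.99393561,  0.10826826, -0.01923525],
       [-0.00414402, -0.21167873, -0.97733052]])}
0.1
```

View pics/scene0.png

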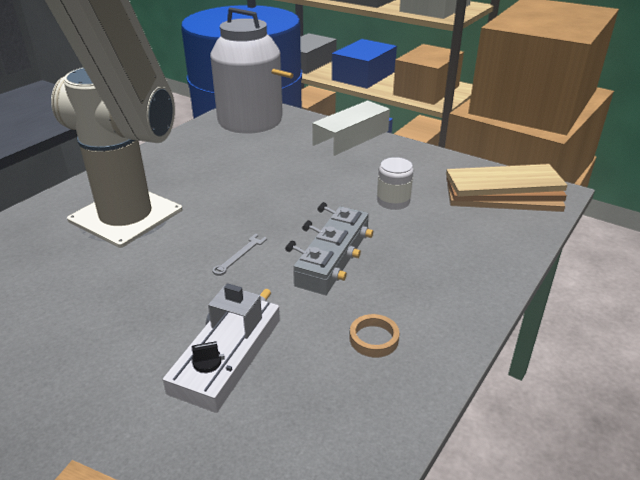

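View pics/top0.png

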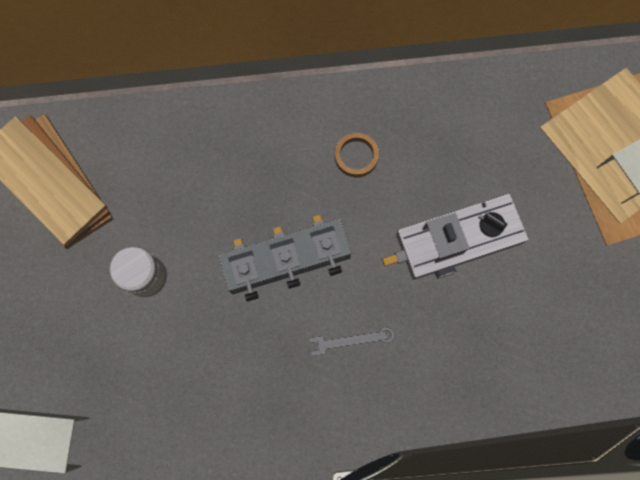

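The scene view shows the knob at about (205,355), hood (235,308) and the three bolts at (318,253), (330,231), (345,214). In the top view the knob is at (493,224), the hood at (448,234), and the bolts at (326,243), (285,256) and (244,268). The wrench is at (355,340), between the robot and the work. Next I'll run the networks on both views.

```bash
cat > h.py <<'E'
from workcell import *
import numpy as np, cv2
def proj(n,P):
    c=calibration(n); P=np.atleast_2d(P)
    q=(P-c["eye"])@c["orientation"]; q=q@c["intrinsics"].T
    return q[:,:2]/q[:,2:]
def ray(n,uv):
    c=calibration(n); d=np.linalg.solve(c["intrinsics"],[uv[0],uv[1],1]); return c["eye"],c["orientation"]@d
def atz(n,uv,z):
    e,d=ray(n,uv); return e+d*(z-e[2])/d[2]
def save(n,f,box=None,scale=1):
    im=snapshot(n)[:,:,::-1]
    if box: x0,y0,x1,y1=box; im=im[y0:y1,x0:x1]
    if scale!=1: im=cv2.resize(im,None,fx=scale,fy=scale,interpolation=cv2.INTER_CUBIC)
    cv2.imwrite("pics/"+f,im)
E
python3 - <<'E'
from h import *
np.set_printoptions(precision=4,suppress=True)
for n in("top","scene"):
    for k in ["regulator","knob_grip","lock_fin","manifold","head_left","head_middle","head_right","pull_left","pull_middle","pull_right","tin","tape","wrench"]:
        r=spot_point(k,n); print(n,k,[(x["xyz"],round(x["confidence"],2)) for x in r[:2]])
save("top","topA.png",(380,180,540,300),5)
save("scene","sceneA.png",(150,270,300,420),4)
print(sense()["t"])
E
```

```text
top regulator [([0.5685, -0.223, -0.0014], 0.74), ([0.5586, 0.4695, 0.0004], 0.56)]
top knob_grip [([0.5738, -0.2872, 0.0765], 0.88), ([0.5618, 0.248, 0.0634], 0.5)]
top lock_fin [([0.554, -0.1811, 0.1329], 0.94)]
top manifold [([0.5558, 0.1562, -0.0053], 0.63)]
top head_left [([0.5361, 0.2448, 0.0798], 0.4)]
top head_middle [([0.5572, 0.1569, 0.0785], 0.6)]
top head_right [([0.5737, 0.0685, 0.0843], 0.62), ([0.5572, 0.1608, -0.002], 0.46)]
top pull_left [([0.4833, 0.2351, 0.0714], 0.74)]
top pull_middle [([0.4979, 0.145, 0.0752], 0.86)]
top pull_right []
top tin [([0.5574, 0.468, -0.0008], 0.64)]
top tape [([0.7824, -0.0201, 0.0022], 0.66), ([0.5504, 0.1576, -0.001], 0.36)]
top wrench [([0.3681, 0.0334, 0.0022], 0.78)]
scene regulator [([0.5635, -0.2255, 0.0013], 0.86)]
scene knob_grip [([0.577, -0.2917, 0.0785], 0.97)]
scene lock_fin [([0.5557, -0.1798, 0.1253], 0.88), ([0.3734, 0.0345, -0.0017], 0.7)]
scene manifold [([0.5509, 0.1592, 0.0049], 0.63), ([0.5973, 0.0731, 0.0637], 0.21)]
scene head_left [([0.5302, 0.2452, 0.0796], 0.58)]
scene head_middle [([0.5529, 0.1575, 0.082], 0.49)]
scene head_right [([0.5681, 0.0678, 0.0818], 0.55), ([0.4954, 0.1453, 0.0781], 0.24)]
scene pull_left [([0.4761, 0.233, 0.0729], 0.84)]
scene pull_middle []
scene pull_right [([0.5106, 0.0597, 0.074], 0.72)]
scene tin [([0.5562, 0.4721, 0.0012], 0.94)]
scene tape [([0.7833, -0.0256, -0.0033], 0.72)]
scene wrench [([0.3729, 0.0375, -0.0001], 0.84)]
1.5
```

View pics/topA.png

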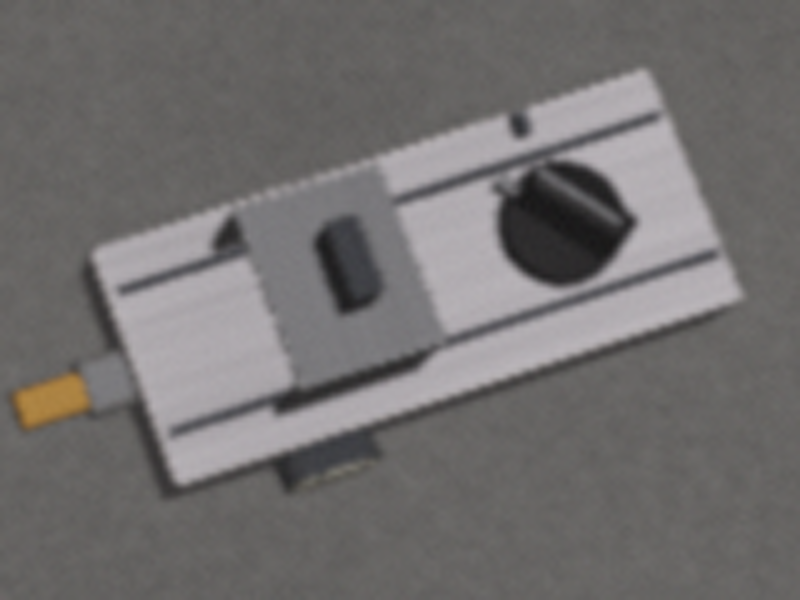

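View pics/sceneA.png

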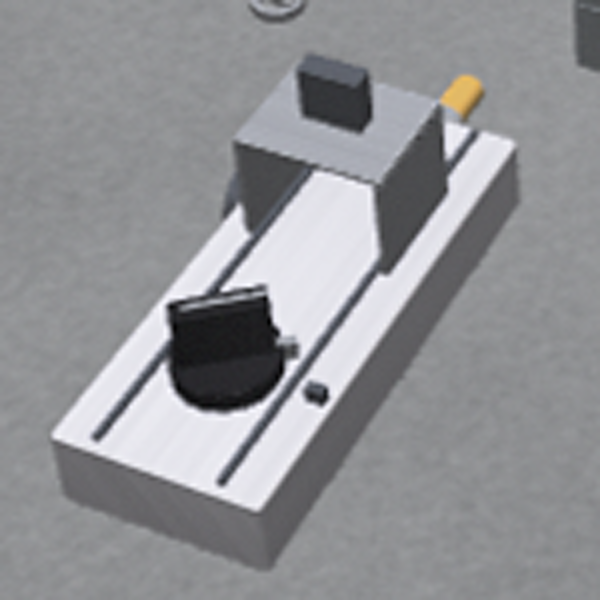

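Regulator corners, top crop: (95,248), (650,70), (742,297), (178,487). Tooth at (520,125). Nose at (507,187), clearly about 45° counter-clockwise of the tooth. I'll fit the poses.

```bash
python3 - <<'E'
from h import *
from scipy.optimize import least_squares
np.set_printoptions(precision=4,suppress=True)
def cu(p,s,o): return (np.array(p,float)+.5)/s-.5+np.array(o)
top=lambda p:cu(p,5,(380,180)); sc=lambda p:cu(p,4,(150,270))
L,W=.13,.055
# corners: (+x,+y) etc
obs=[("top",(W,L,.045),top((95,248))),("top",(W,-L,.045),top((650,70))),("top",(-W,-L,.045),top((742,297))),("top",(-W,L,.045),top((178,487))),
("scene",(W,L,.045),sc((517,150))),("scene",(W,-L,.045),sc((262,515))),("scene",(-W,-L,.045),sc((55,437)))]
def T(p,P):
    c,s=np.cos(p[2]),np.sin(p[2]); return np.array([p[0]+c*P[0]-s*P[1],p[1]+s*P[0]+c*P[1],P[2]])
def f(p): return np.concatenate([proj(n,T(p,P))[0]-o for n,P,o in obs])
for sel in (obs,obs[:4],obs[4:]):
    def f(p): return np.concatenate([proj(n,T(p,P))[0]-o for n,P,o in sel])
    r=least_squares(f,[.565,-.224,.1]); print(r.x,np.degrees(r.x[2]),r.fun)
    if sel is obs: p=r.x
print("knob",T(p,(0,-.065,.079)))
# lock travel: fin measured
for q in [(0.554,-.1811),(.5557,-.1798)]:
    d=np.array(q)-p[:2]; c,s=np.cos(p[2]),np.sin(p[2]); print("fin local",c*d[0]+s*d[1],-s*d[0]+c*d[1])
# knob nose/handle: draw model for angles
def knobpts(a):
    c,s=np.cos(a),np.sin(a); out=[]
    for x,y in [(.023,.007),(.023,-.007),(-.023,-.007),(-.023,.007)]:
        out.append(T(p,(c*x-s*y,-.065+s*x+c*y,.089)))
    out.append(T(p,(c*.03,-.065+s*.03,.051)))
    return out
for n,box,k in (("top",(380,180,540,300),5),("scene",(150,270,300,420),4)):
    im=snapshot(n)[:,:,::-1]; im=cv2.resize(im[box[1]:box[3],box[0]:box[2]],None,fx=k,fy=k,interpolation=cv2.INTER_CUBIC)
    for a,col in((.6,(0,0,255)),(.8,(0,255,0)),(1.0,(255,0,0))):
        q=((proj(n,np.array(knobpts(a)))-np.array(box[:2])+.5)*k-.5)
        cv2.polylines(im,[np.int32(np.round(q[:4]))],True,col,1); cv2.circle(im,tuple(int(v) for v in q[4]),3,col,1)
    q=((proj(n,np.array([T(p,v) for v in [(W,L,.045),(W,-L,.045),(-W,-L,.045),(-W,L,.045)]]))-np.array(box[:2])+.5)*k-.5)
    cv2.polylines(im,[np.int32(np.round(q))],True,(0,255,255),1)
    if n=="top": im=im[:,200:]
    cv2.imwrite(f"pics/fit_{n}.png",im)
E
```

```text
[ 0.5657 -0.2266  0.2124] 12.169366823466461 [-0.9852 -0.5855 -0.0094 -1.7413  1.0146 -0.6013  0.1574 -0.6191  0.3851
 -2.5548 -0.5186 -0.9285 -1.8259 -0.2066]
[ 0.5638 -0.2262  0.2085] 11.943586589324969 [-1.0397  0.0309  0.1383 -0.7137  0.9849  0.5237 -0.0861  0.0825]
[ 0.5685 -0.2276  0.2114] 12.11260591090996 [ 1.1902 -1.7157  0.1767  0.2187 -1.2212  0.8223]
knob [ 0.5794 -0.2901  0.079 ]
fin local -0.0018682367332448872 0.04692518216157447
fin local 6.760497203087829e-05 0.04783760579789415
```

```bash
python3 -c "
import cv2,numpy as np
a=cv2.imread('pics/fit_top.png')[50:350,200:600];b=cv2.imread('pics/fit_scene.png')[250:550,50:450]
cv2.imwrite('pics/fit_both.png',np.hstack([a,b]))"
```

```text
(no output)
```

View pics/fit_both.png

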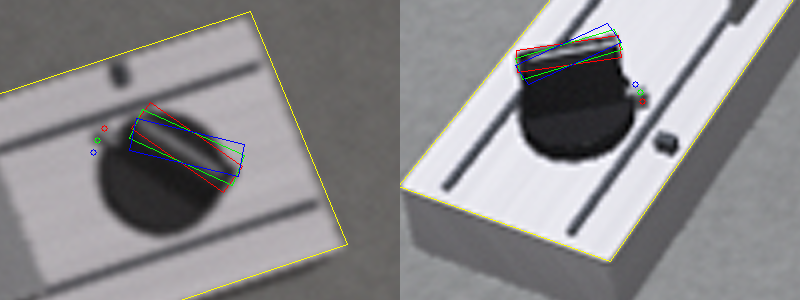

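The overlays agree: the knob axis is at about (0.578, -0.290), the housing yaw is about 0.211 and the knob angle is about 0.74. I'll write a helper that gives the shift and turn in move units, and fit the manifold as well.

```bash
cat >> h.py <<'E'
from scipy.spatial.transform import Rotation as R
def tgt_rot(jaw_deg):   # tool down, jaws' z at this world heading
    a=np.radians(jaw_deg); z=np.array([np.cos(a),np.sin(a),0]); x=np.array([0,0,-1.]); return np.c_[x,np.cross(z,x),z]
def go(pos,rot=None):
    s=sense(); M=s["tcp_rot"]; d=M.T@(np.array(pos)-s["ee_pos"])/.03
    print("t",round(s["t"],3),"pos",s["ee_pos"].round(4),"F",s["force"].round(1),"w",round(s["grip_width"],4))
    z=M[:,2]; print("jaw heading",np.degrees(np.arctan2(z[1],z[0])).round(2),"tilt",np.degrees(np.arccos(-M[2,0])).round(2))
    print("shift total units",d.round(3))
    if rot is not None: print("turn total units",(R.from_matrix(M.T@rot).as_rotvec()/np.pi).round(4))
E
python3 - <<'E'
from h import *
from scipy.optimize import least_squares
np.set_printoptions(precision=4,suppress=True)
go((.578,-.29,.25),tgt_rot(-35.5))
def T(p,P):
    c,s=np.cos(p[2]),np.sin(p[2]); return np.array([p[0]+c*P[0]-s*P[1],p[1]+s*P[0]+c*P[1],P[2]])
O=[((0,.09),(.5361,.2448)),((0,0),(.5572,.1569)),((0,-.09),(.5737,.0685)),((-.06,.09),(.4833,.2351)),((-.06,0),(.4979,.145)),
((0,.09),(.5302,.2452)),((0,0),(.5529,.1575)),((0,-.09),(.5681,.0678)),((-.06,.09),(.4761,.233)),((-.06,-.09),(.5106,.0597))]
f=lambda p:np.concatenate([T(p,(a[0],a[1],0))[:2]-b for a,b in O])
r=least_squares(f,[.55,.157,.2]);p=r.x;print(p,np.degrees(p[2]),r.fun.reshape(-1,2))
for n,a in(("left",.09),("mid",0),("right",-.09)): print(n,T(p,(0,a,.082)),T(p,(-.06,a,.0745)))
ims=[]
for n,box,k in (("top",(205,195,365,315),5),("scene",(270,180,390,300),5)):
    im=snapshot(n)[:,:,::-1]; im=cv2.resize(im[box[1]:box[3],box[0]:box[2]],None,fx=k,fy=k,interpolation=cv2.INTER_CUBIC)
    dr=lambda P:np.int32(np.round((proj(n,np.array([T(p,v) for v in P]))-np.array(box[:2])+.5)*k-.5))
    cv2.polylines(im,[dr([(-.032,.135,.06),(.048,.135,.06),(.048,-.135,.06),(-.032,-.135,.06)])],True,(0,255,255),1)
    for a in(.09,0,-.09):
        cv2.circle(im,tuple(map(int,dr([(0,a,.082)])[0])),3,(0,0,255),-1)
        cv2.polylines(im,[dr([(-.06,a+.013,.0825),(-.06,a-.013,.0825)])],False,(0,255,0),1)
    cv2.imwrite(f"pics/man_{n}.png",im)
E
```

```text
t 1.6 pos [ 0.2101 -0.5886  0.2483] F [0.1 0.6 0.3] w 0.0856
jaw heading -70.36 tilt 0.0
shift total units [-0.055 14.896 -5.253]
turn total units [-0.1937  0.      0.    ]
[0.5539 0.1571 0.1938] 11.10112181930005 [[ 0.0005  0.0007]
 [-0.0033  0.0002]
 [-0.0025  0.0003]
 [-0.0056 -0.0012]
 [-0.0029  0.0006]
 [ 0.0064  0.0003]
 [ 0.001  -0.0004]
 [ 0.0031  0.001 ]
 [ 0.0016  0.0009]
 [ 0.0017 -0.0024]]
left [0.5366 0.2455 0.082 ] [0.4777 0.2339 0.0745]
mid [0.5539 0.1571 0.082 ] [0.495  0.1456 0.0745]
right [0.5712 0.0688 0.082 ] [0.5123 0.0573 0.0745]
```

View pics/man_top.png

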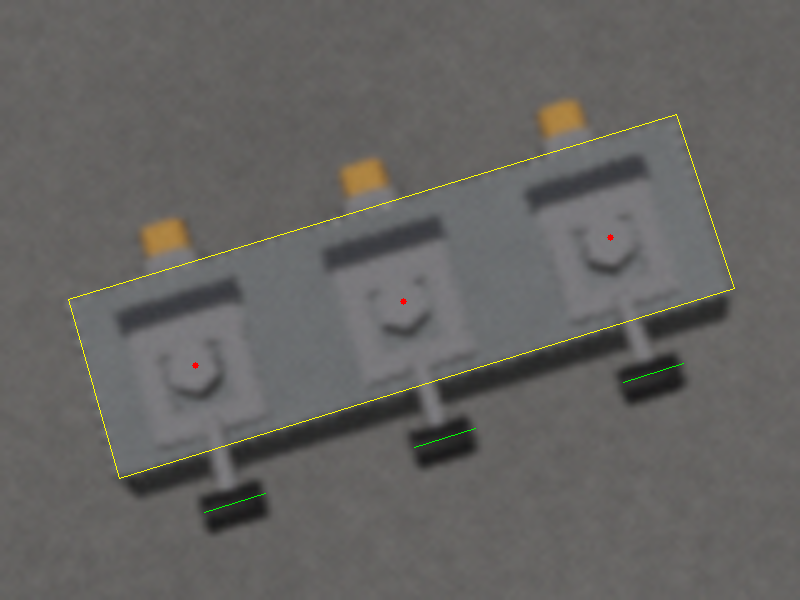

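View pics/man_scene.png

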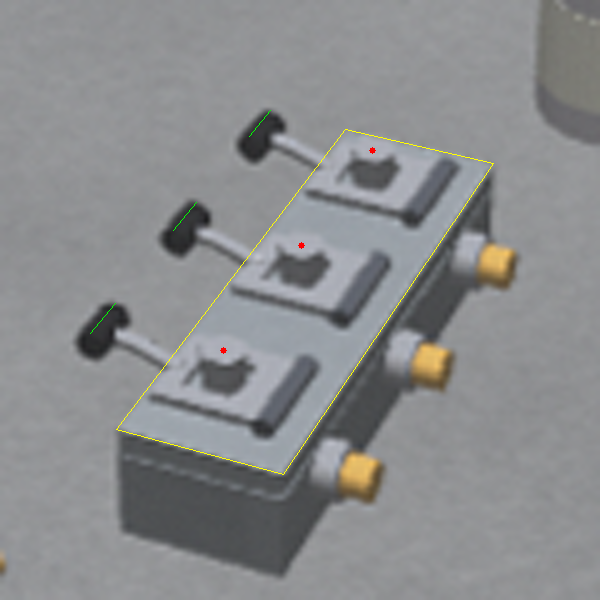

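The manifold fit sits well on both pictures, with the rollers and heads within about 2 mm. I'll move towards the knob now.

```bash
python3 -m inch '0 0.9 -0.3 -0.048 0 0 0.55; 0 0.9 -0.3 -0.048 0 0 0.55; 0 0.9 -0.3 -0.048 0 0 0.55; 0 0.9 -0.3 -0.048 0 0 0.55; 0 0.9 -0.3 0 0 0 0.55' 60; python3 -c "
from h import *
go((.578,-.29,.16),tgt_rot(-35.5))"
```

```text
t: 2.33
ee_pos: [0.2898, -0.4726, 0.2483]
tcp_rot: [[0.001, 0.571, 0.821], [-0.001, 0.821, -0.571], [-1.0, -0.001, 0.001]]
force: [0.4, 0.6, 0.8]
grip_width: 0.047
t 2.325 pos [ 0.2898 -0.4726  0.2483] F [0.4 0.6 0.8] w 0.047
jaw heading -34.8 tilt 0.09
shift total units [ 2.939 10.483  4.413]
turn total units [0.0039 0.0004 0.0003]
```

```bash
python3 -m inch '0.15 0.95 0.4 0.004 0 0 0.55; 0.15 0.95 0.4 0 0 0 0.55; 0.25 0.95 0.4 0 0 0 0.55; 0.25 0.95 0.4 0 0 0 0.55; 0.25 0.95 0.4 0 0 0 0.55; 0.25 0.95 0.4 0 0 0 0.55; 0.25 0.95 0.4 0 0 0 0.55; 0.25 0.95 0.4 0 0 0 0.55; 0.25 0.95 0.4 0 0 0 0.55; 0.25 0.95 0.4 0 0 0 0.55'; python3 -c "
from h import *
go((.578,-.29,.080),tgt_rot(-35.5))
save('top','t2.png',(380,180,540,300),5)
save('scene','s2.png',(130,200,330,420),2.5)
"
```

```text
t: 3.58
ee_pos: [0.5611, -0.3047, 0.1791]
tcp_rot: [[0.003, 0.582, 0.813], [-0.004, 0.813, -0.582], [-1.0, -0.002, 0.005]]
force: [-0.2, -0.8, 0.4]
grip_width: 0.0469
t 3.575 pos [ 0.5611 -0.3047  0.1791] F [-0.2 -0.8  0.4] w 0.0469
jaw heading -35.6 tilt 0.31
shift total units [3.302 0.731 0.157]
turn total units [-0.0006  0.0016  0.0006]
```

```bash
python3 -m inch '0.1 0.72 0.15 0 0 0 0.55; 0.7 0 0 0 0.0016 0 0.55; 0.3 0 0 0 0 0 0.55'; python3 -c "
from h import *
go((.578,-.29,.080),tgt_rot(-35.5))
save('top','t3.png',(420,160,580,280),5)
save('scene','s3.png',(130,200,330,420),2.5)
"
```

```text
t: 4.05
ee_pos: [0.5787, -0.2883, 0.1443]
tcp_rot: [[-0.001, 0.58, 0.814], [-0.001, 0.814, -0.58], [-1.0, -0.001, 0.0]]
force: [0.2, -0.2, -0.8]
grip_width: 0.0469
t 4.05 pos [ 0.5787 -0.2883  0.1443] F [ 0.2 -0.2 -0.8] w 0.0469
jaw heading -35.47 tilt 0.09
shift total units [ 2.145 -0.056  0.013]
turn total units [0.0002 0.     0.0005]
```

View pics/t3.png

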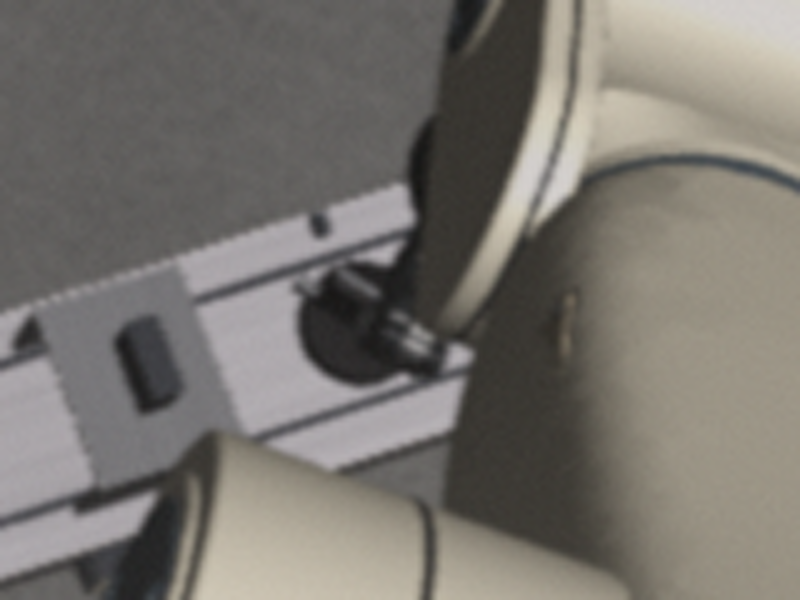

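View pics/s3.png

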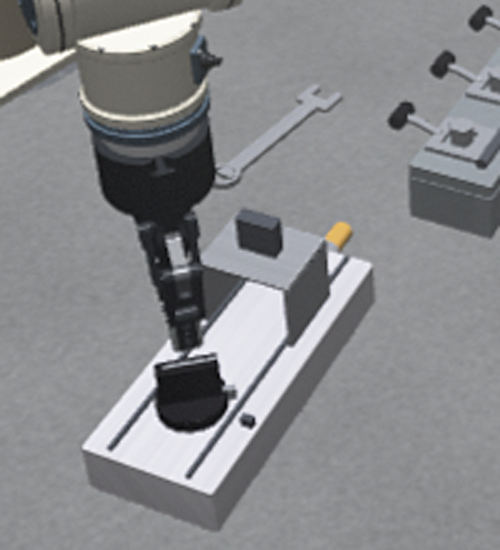

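The fingers hang centred over the bar handle (scene crop, fingertips about (187,340), bar at (187,365)), and they line up with it. I'll descend and close.

```bash
python3 -m inch '0.8 -0.05 0 0 0 0 0.55; 0.7 0 0 0 0 0 0.55; 0.5 0 0 0 0 0 0.55; 0.1 0 0 0 0 0 0.55'; python3 -c "
from h import *
go((.578,-.29,.080),tgt_rot(-35.5))"
```

```text
t: 4.65
ee_pos: [0.5776, -0.2916, 0.0802]
tcp_rot: [[0.001, 0.582, 0.813], [-0.002, 0.813, -0.582], [-1.0, -0.001, 0.002]]
force: [0.1, -0.6, 0.5]
grip_width: 0.0471
t 4.65 pos [ 0.5776 -0.2916  0.0802] F [ 0.1 -0.6  0.5] w 0.0471
jaw heading -35.61 tilt 0.13
shift total units [ 0.006  0.05  -0.021]
turn total units [-0.0006  0.0006  0.0004]
```

```bash
python3 -m inch '0 0 0 0 0 0 0.05; 0 0 0 0 0 0 0.05; 0 0 0 0 0 0 0.05; 0 0 0 0 0 0 0.05; 0 0 0 0 0 0 0.05; 0 0 0 0 0 0 0.05' 30; python3 -c "
from h import *
go((.578,-.29,.080),tgt_rot(-35.5)); print(sense()['wrist_torque'])"
```

```text
t: 5.4
ee_pos: [0.5777, -0.2917, 0.0808]
tcp_rot: [[0.001, 0.582, 0.813], [-0.002, 0.813, -0.582], [-1.0, -0.001, 0.002]]
force: [0.1, -1.2, -5.0]
grip_width: 0.0135
t 5.4 pos [ 0.5777 -0.2917  0.0808] F [ 0.1 -1.2 -5. ] w 0.0135
jaw heading -35.61 tilt 0.15
shift total units [ 0.026  0.051 -0.026]
turn total units [-0.0006  0.0007  0.0004]
[-0.00571028  0.00667917 -0.0617098 ]
```

Gripped at 13.5 mm, against a 14 mm bar. Now turn by +42° about tool x.

```bash
python3 -m inch '0 0 0 0.047 0 0 0.05; 0 0 0 0.047 0 0 0.05; 0 0 0 0.047 0 0 0.05; 0 0 0 0.047 0 0 0.05; 0 0 0 0.04 0 0 0.05'; python3 -c "
from h import *
go((.578,-.29,.080),tgt_rot(-77.9)); print(sense()['wrist_torque'])"
```

```text
t: 6.02
ee_pos: [0.5769, -0.2905, 0.0807]
tcp_rot: [[-0.001, 0.978, 0.21], [-0.001, 0.21, -0.978], [-1.0, -0.001, 0.0]]
force: [-0.3, 1.2, -3.5]
grip_width: 0.0136
t 6.025 pos [ 0.5769 -0.2905  0.0807] F [-0.3  1.2 -3.5] w 0.0136
jaw heading -77.91 tilt 0.07
shift total units [ 0.025  0.039 -0.008]
turn total units [-0.      0.0001  0.0004]
[ 0.08021879 -0.13599713  0.09039116]
```

```bash
python3 -m inch '0 0 0 0 0 0 0.45; 0 0 0 0 0 0 0.45; 0 0 0 0 0 0 0.45; -0.6 0 0 0 0 0 0.45; -1 0 0 0 0 0 0.45; -1 0 0 0 0 0 0.45; -1 0 -0.3 0 0 0 0.45; 0 -1 -1 0 0 0 0.45; 0 -1 -1 0 0 0 0.45; 0 -1 -1 0 0 0 0.45'; python3 -c "
from h import *
go((.578,-.29,.080),tgt_rot(-77.9))
save('top','t4.png',(380,180,540,300),5)
save('scene','s4.png',(150,270,300,420),4)"
```

```text
t: 7.28
ee_pos: [0.4702, -0.2145, 0.2017]
tcp_rot: [[0.012, 0.976, 0.218], [-0.007, 0.218, -0.976], [-1.0, 0.01, 0.01]]
force: [0.8, 0.6, 0.0]
grip_width: 0.0382
t 7.275 pos [ 0.4702 -0.2145  0.2017] F [0.8 0.6 0. ] w 0.0382
jaw heading -77.4 tilt 0.81
shift total units [4.12  2.915 3.2  ]
turn total units [ 0.0028  0.0031 -0.0033]
```

View pics/t4.png

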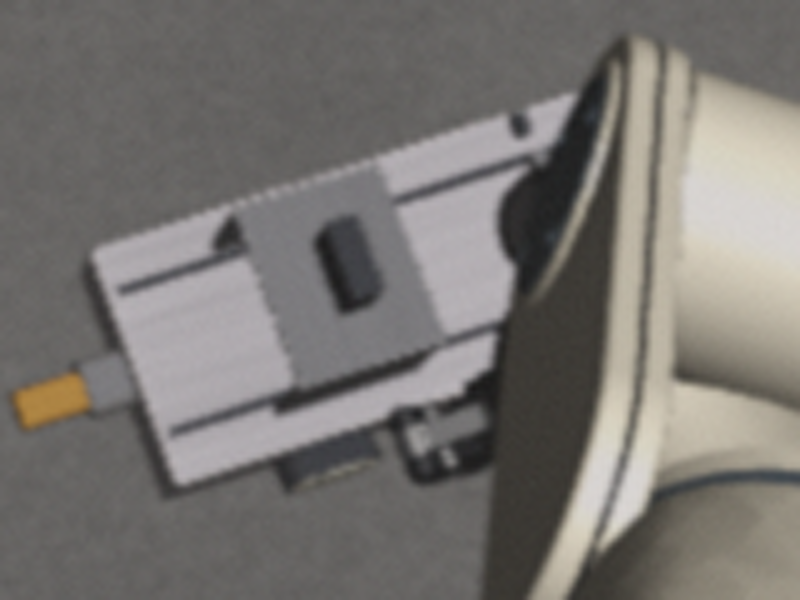

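View pics/s4.png

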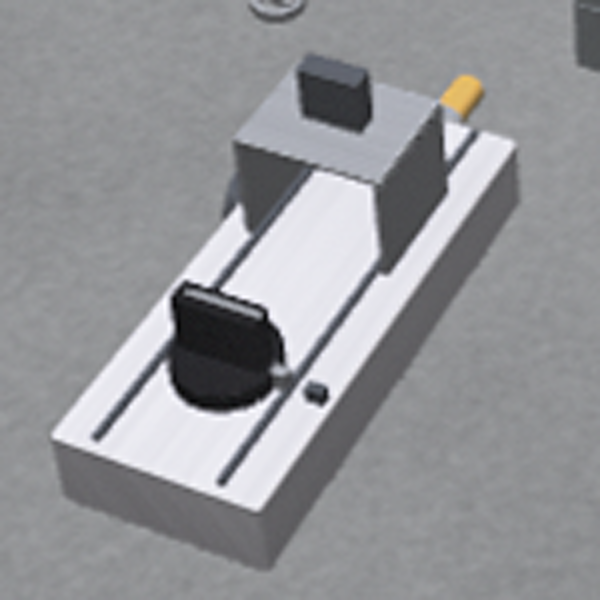

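The arm hides the knob in the top view, but the scene view shows it: nose at (283,373), tooth at (316,391). I'll compare that with the projected model at several angles.

```bash
python3 - <<'E'
from h import *
im=cv2.imread("pics/s4.png"); im=im[250:450,130:380]; im=cv2.resize(im,None,fx=3,fy=3,interpolation=cv2.INTER_CUBIC)
p=(.5665,-.2268,.2115)
def T(P):
    c,s=np.cos(p[2]),np.sin(p[2]); return np.array([p[0]+c*P[0]-s*P[1],p[1]+s*P[0]+c*P[1],P[2]])
def px(P): q=((proj("scene",np.array(P))-np.array([150,270])+.5)*4-.5-np.array([130,250]))*3; return np.int32(q)
for a,col in((-.15,(0,0,255)),(0,(0,255,0)),(.15,(255,0,0))):
    c,s=np.cos(a),np.sin(a)
    K=lambda x,y,z:T((c*x-s*y,-.065+s*x+c*y,z))
    cv2.polylines(im,[px([K(.023,.007,.089),K(.023,-.007,.089),K(-.023,-.007,.089),K(-.023,.007,.089)])],True,col,1)
    cv2.polylines(im,[px([K(.027,0,.051),K(.033,0,.051)])],True,col,2)
cv2.polylines(im,[px([T((.027*np.cos(t),-.065+.027*np.sin(t),.057)) for t in np.linspace(0,6.28,40)])],True,(0,255,255),1)
for x in(.035,.04,.045,.05): cv2.circle(im,tuple(map(int,px([T((x,-.065,.053))])[0])),2,(255,0,255),-1)
cv2.imwrite("pics/k4.png",im)
E
```

```text
(no output)
```

View pics/k4.png

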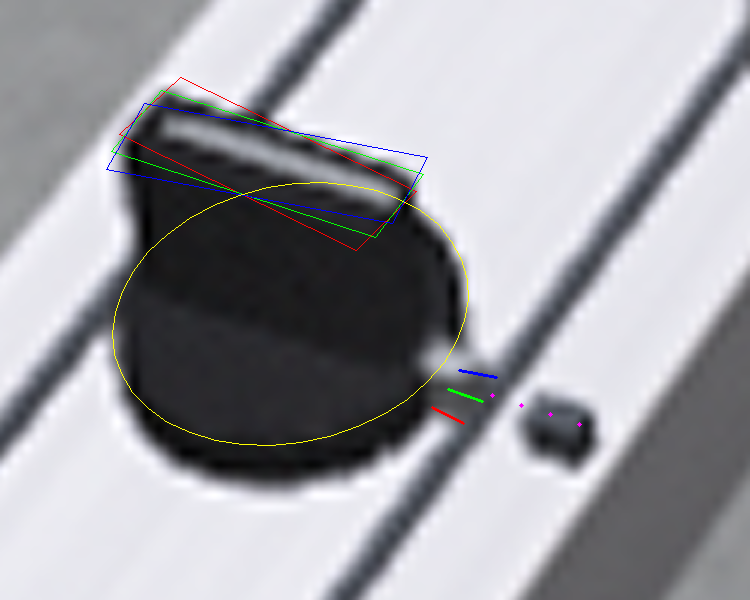

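```bash
python3 - <<'E'
from h import *
im=cv2.imread("pics/s4.png"); 
s=snapshot("scene")[:,:,::-1]; c=s[345:380,185:240]; cv2.imwrite("pics/n4.png",cv2.resize(c,None,fx=14,fy=14,interpolation=cv2.INTER_NEAREST))
p=(.5665,-.2268,.2115)
cc,ss=np.cos(p[2]),np.sin(p[2])
T=lambda P:np.array([p[0]+cc*P[0]-ss*P[1],p[1]+ss*P[0]+cc*P[1],P[2]])
for z in(.045,.057): print(z,[((proj("scene",T((x,-.065,z)))[0]-[185,345]+.5)*14).round(0) for x in(0,.03,.045,.05)])
E
```

```text
0.045 [array([316., 254.]), array([514., 320.]), array([614., 353.]), array([648., 364.])]
0.057 [array([306., 190.]), array([505., 256.]), array([606., 290.]), array([640., 301.])]
```

View pics/n4.png

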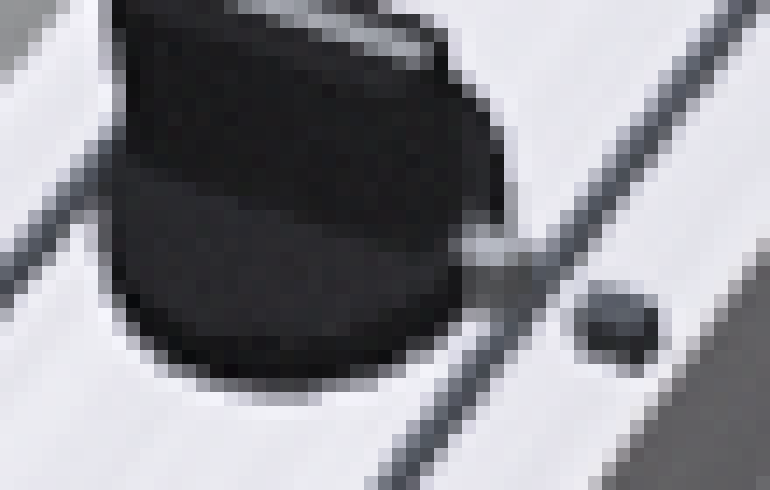

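Bar slope, tool heading and nose all agree with about 0 (to within 0.05 rad). On the way to the fin I'll check the top view again.

```bash
python3 -c "
from h import *
go((.5556,-.1805,.20),tgt_rot(-77.9))"; 
```

```text
t 7.425 pos [ 0.4696 -0.2141  0.2014] F [ 0.1 -0.2 -0.2] w 0.0383
jaw heading -77.38 tilt 0.71
shift total units [ 0.071  3.042 -0.469]
turn total units [ 0.0029  0.0027 -0.0028]
```

```bash
python3 -m inch '0 0.8 -0.12 0.003 0.0027 -0.003 0.45; 0.1 0.8 -0.12 0 0 0 0.45; 0 0.8 -0.12 0 0 0 0.45; 0 0.55 -0.1 0 0 0 0.45; 0 0 0 0 0 0 0.45'; python3 -c "
from h import *
save('top','t5.png',(380,160,540,280),5)
go((.5556,-.1805,.129),tgt_rot(-77.9))"; 
```

```text
t: 8.05
ee_pos: [0.5618, -0.1843, 0.2038]
tcp_rot: [[0.009, 0.978, 0.209], [-0.004, 0.209, -0.978], [-1.0, 0.008, 0.006]]
force: [0.3, 0.1, 1.0]
grip_width: 0.0384
t 8.1 pos [ 0.5611 -0.1845  0.2037] F [-0.2 -0.5  0.1] w 0.0384
jaw heading -77.94 tilt 0.55
shift total units [ 2.487 -0.169 -0.182]
turn total units [-0.0002  0.0019 -0.0024]
```

View pics/t5.png

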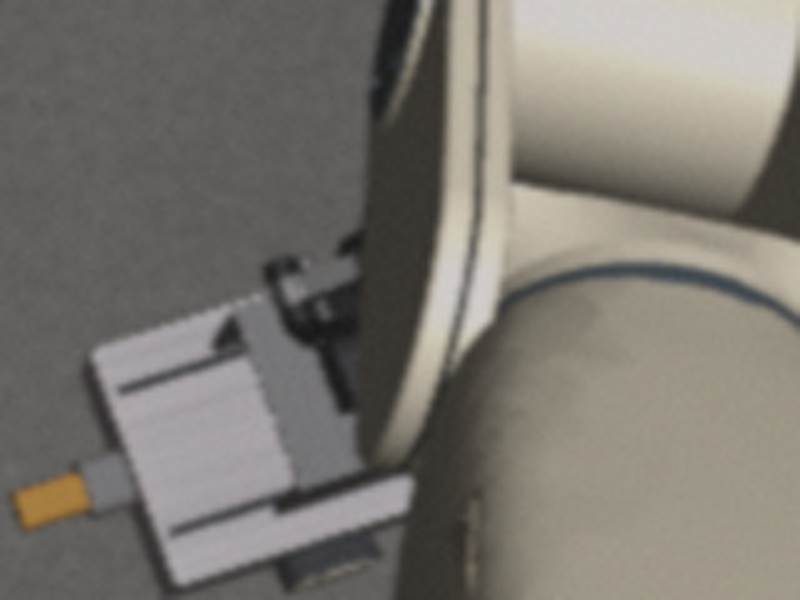

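The top view is still blocked. Time is plentiful, so I'll step aside to confirm the knob before covering it.

```bash
python3 -m inch '0 0 -1 0 0 0 0.45; 0 0 -1 0 0 0 0.45; 0 0 -1 0 0 0 0.45; 0 0 -1 0 0 0 0.45; 0 0 -1 0 0 0 0.45; 0 0 -1 0 0 0 0.45; 0 0 -1 0 0 0 0.45'; python3 -c "
from h import *
save('top','t6.png',(380,160,540,280),5)
im=snapshot('top')[:,:,::-1]
p=(.5665,-.2268,.2105); cc,ss=np.cos(p[2]),np.sin(p[2])
T=lambda P:np.array([p[0]+cc*P[0]-ss*P[1],p[1]+ss*P[0]+cc*P[1],P[2]])
b=(450,180); k=9
im=cv2.resize(im[180:260,450:535],None,fx=k,fy=k,interpolation=cv2.INTER_CUBIC)
px=lambda P:np.int32((proj('top',np.array(P))-np.array(b)+.5)*k-.5)
for a,col in((-.1,(0,0,255)),(0,(0,255,0)),(.1,(255,0,0))):
    c,s=np.cos(a),np.sin(a); K=lambda x,y,z:T((c*x-s*y,-.065+s*x+c*y,z))
    cv2.polylines(im,[px([K(.023,.007,.089),K(.023,-.007,.089),K(-.023,-.007,.089),K(-.023,.007,.089)])],True,col,1)
    cv2.polylines(im,[px([K(.027,0,.055),K(.033,0,.055)])],True,col,2)
cv2.imwrite('pics/k6.png',im)
go((.5556,-.1805,.20),tgt_rot(-77.9))"; 
```

```text
t: 8.98
ee_pos: [0.5119, 0.0212, 0.2028]
tcp_rot: [[0.006, 0.979, 0.202], [-0.005, 0.202, -0.979], [-1.0, 0.005, 0.007]]
force: [0.4, 0.7, 0.0]
grip_width: 0.0381
t 9.075 pos [0.5114 0.0223 0.2027] F [ 0.9 -0.4  0.7] w 0.0382
jaw heading -78.19 tilt 0.42
shift total units [0.13  0.057 6.917]
turn total units [-0.0016  0.0019 -0.0013]
```

View pics/k6.png

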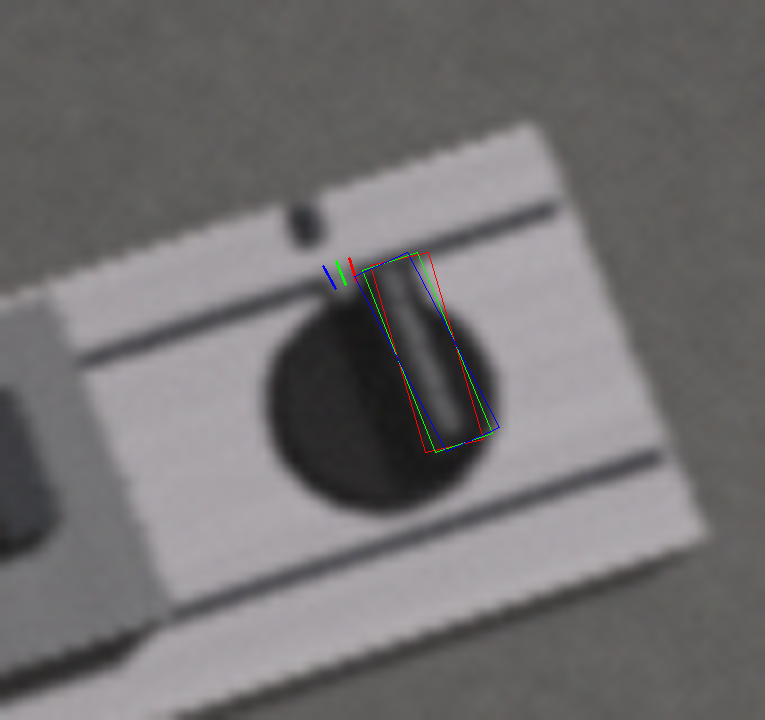

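In the top view the bar lies along the 0-rad outline, and the nose at (345,285) points at the tooth at (305,225), allowing for their heights. The knob is shut. Now the hood.

```bash
python3 -m inch '0 0 0.9 -0.0016 0.0019 -0.0013 0.45; 0 0 0.9 0 0 0 0.45; 0 0 0.9 0 0 0 0.45; 0 0 0.9 0 0 0 0.45; 0 0 0.9 0 0 0 0.45; 0 0 0.9 0 0 0 0.45; 0.1 0.05 0.9 0 0 0 0.45; 0 0 0.4 0 0 0 0.45; 0 0 0 0 0 0 0.45'; python3 -c "
from h import *
save('scene','s7.png',(130,200,330,420),2.5)
go((.5556,-.1805,.129),tgt_rot(-77.9))"; 
```

```text
t: 10.2
ee_pos: [0.5522, -0.1887, 0.2008]
tcp_rot: [[-0.001, 0.978, 0.208], [-0.002, 0.208, -0.978], [-1.0, -0.002, 0.002]]
force: [0.1, 0.4, -0.4]
grip_width: 0.0381
t 10.25 pos [ 0.5521 -0.1881  0.2008] F [-0.1 -0.4 -0.2] w 0.0382
jaw heading -77.99 tilt 0.14
shift total units [ 2.392  0.171 -0.227]
turn total units [-0.0005  0.0005  0.0006]
```

View pics/s7.png

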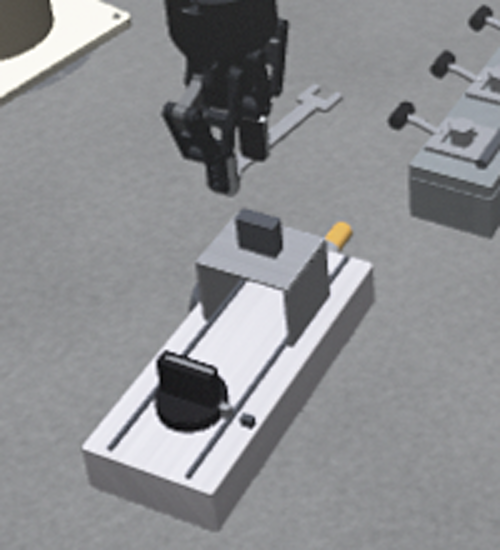

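The fingers straddle the fin along y, above it and slightly off. I'll correct and descend.

```bash
python3 -m inch '0.3 0.17 -0.23 0 0 0 0.45; 0.5 0 0 0 0 0 0.45; 0.5 0 0 0 0 0 0.45; 0.5 0 0 0 0 0 0.45; 0.5 0 0 0 0 0 0.45; 0 0 0 0 0 0 0.45'; python3 -c "
from h import *
go((.5556,-.1805,.129),tgt_rot(-77.9))"; 
```

```text
t: 11.0
ee_pos: [0.5542, -0.1767, 0.1255]
tcp_rot: [[-0.005, 0.977, 0.211], [-0.001, 0.211, -0.977], [-1.0, -0.005, -0.0]]
force: [1.2, 0.5, -0.0]
grip_width: 0.0386
t 11.0 pos [ 0.5542 -0.1767  0.1255] F [ 1.2  0.5 -0. ] w 0.0386
jaw heading -77.8 tilt 0.28
shift total units [-0.118  0.019  0.133]
turn total units [ 0.0006 -0.0002  0.0015]
```

```bash
python3 -m inch '-0.1 0 0.13 0 0 0 0.05; 0 0 0 0 0 0 0.05; 0 0 0 0 0 0 0.05; 0 0 0 0 0 0 0.05; 0 0 0 0 0 0 0.05' 30; python3 -c "
from h import *
go((.5801,-.2903,.129),tgt_rot(-77.9))"; 
```

```text
t: 11.62
ee_pos: [0.5553, -0.1812, 0.129]
tcp_rot: [[-0.004, 0.978, 0.21], [-0.001, 0.21, -0.978], [-1.0, -0.004, -0.0]]
force: [-0.2, -0.2, -3.8]
grip_width: 0.0137
t 11.625 pos [ 0.5553 -0.1812  0.129 ] F [-0.2 -0.2 -3.8] w 0.0137
jaw heading -77.86 tilt 0.22
shift total units [0.    0.042 3.73 ]
turn total units [ 0.0002 -0.      0.0012]
```

Fin gripped (13.7 mm). Slide about 112 mm along tool z.

```bash
python3 -m inch '0 0 0.5 0 0 0 0.05; 0 0 0.6 0 0 0 0.05; 0 0 0.6 0 0 0 0.05; 0 0 0.6 0 0 0 0.05; 0 0 0.6 0 0 0 0.05; 0 0 0.4 0 0 0 0.05'; python3 -c "
from h import *
go((.5801,-.2903,.129),tgt_rot(-77.9))"; 
```

```text
t: 12.38
ee_pos: [0.5771, -0.284, 0.1291]
tcp_rot: [[-0.004, 0.978, 0.21], [0.001, 0.21, -0.978], [-1.0, -0.004, -0.002]]
force: [0.8, 3.1, -1.6]
grip_width: 0.0138
t 12.375 pos [ 0.5771 -0.284   0.1291] F [ 0.8  3.1 -1.6] w 0.0138
jaw heading -77.88 tilt 0.26
shift total units [0.001 0.052 0.227]
turn total units [ 0.0001 -0.0005  0.0014]
```

```bash
for i in 1 2; do python3 -m inch '0 0 0.15 0 0 0 0.05; 0 0 0.15 0 0 0 0.05' | grep -E 'ee_pos|force'; done
```

```text
ee_pos: [0.5785, -0.2906, 0.129]
force: [-2.5, 32.4, 12.2]
ee_pos: [0.5785, -0.2905, 0.129]
force: [-2.8, 21.4, 8.1]
```

The end stop is reached: 32 N of resistance with the fin at (0.5785, -0.2906), where home is expected at (0.580, -0.290). Release, lift and look.

```bash
python3 -m inch '0 0 0 0 0 0 0.35; 0 0 0 0 0 0 0.35; 0 0 0 0 0 0 0.35; -0.7 0 0 0 0 0 0.35; -1 0 0 0 0 0 0.35; -1 0 0 0 0 0 0.35; 0 0 -1 0 0 0 0; 0 0 -1 0 0 0 0; 0 0 -1 0 0 0 0; 0 0 -1 0 0 0 0'; python3 -m inch '0 0 -1 0 0 0 0; 0 0 -1 0 0 0 0; 0 0 -1 0 0 0 0; 0 0 -1 0 0 0 0; 0 0 -1 0 0 0 0'; python3 -c "
from h import *
save('scene','s8.png',(130,180,330,420),2.5)
save('top','t8.png',(380,160,540,280),4)
go((.571,.069,.12),tgt_rot(-78.9))"; 
```

```text
t: 14.12
ee_pos: [0.5577, -0.1777, 0.2267]
tcp_rot: [[-0.001, 0.979, 0.206], [0.012, 0.206, -0.979], [-1.0, 0.002, -0.012]]
force: [0.7, -0.1, -0.2]
grip_width: 0.0002
t: 14.75
ee_pos: [0.5287, -0.0284, 0.2371]
tcp_rot: [[0.011, 0.979, 0.204], [0.009, 0.204, -0.979], [-1.0, 0.013, -0.007]]
force: [0.6, -0.5, 0.5]
grip_width: 0.0002
t 14.85 pos [ 0.5283 -0.0272  0.237 ] F [ 0.7 -0.3  0.6] w 0.0
jaw heading -78.1 tilt 0.82
shift total units [ 3.947  2.007 -2.817]
turn total units [ 0.0044 -0.0024 -0.0039]
```

View pics/s8.png

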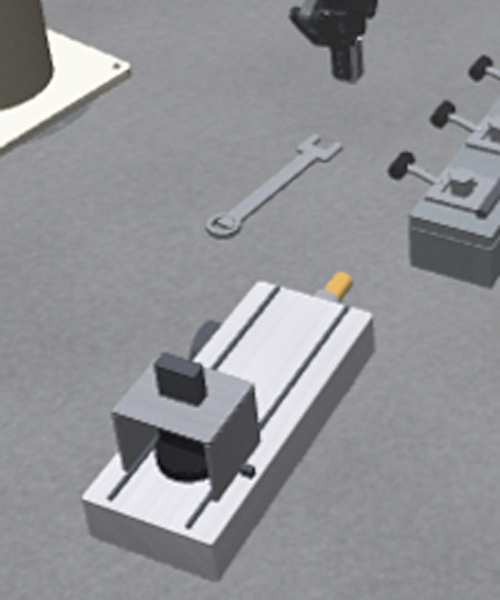

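View pics/t8.png

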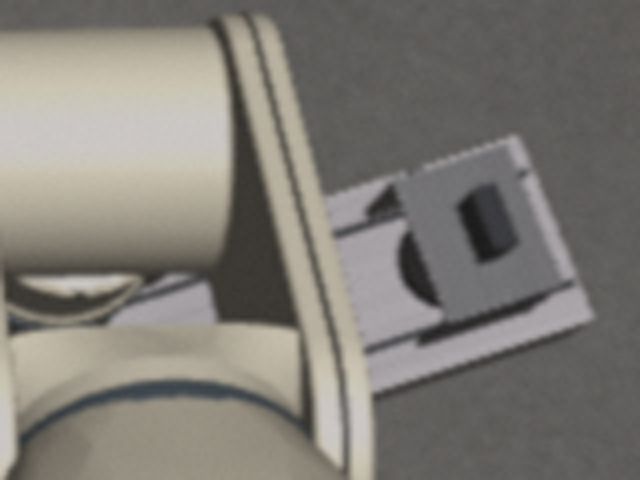

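The hood sits over the knob; in the scene crop its top is at (185,400) and the fin at (180,378). Next, the right bolt.

```bash
python3 -m inch '0.5 0.68 -0.94 0.0044 -0.0024 -0.004 0; 0.5 0.68 -0.94 0 0 0 0; 0.5 0.65 -0.9 0 0 0 0; 0.5 0 0 0 0 0 0; 0.5 0 0 0 0 0 0; 0.5 0 0 0 0 0 0; 0 0 0 0 0 0 0'; python3 -c "
from h import *
save('scene','s9.png',(240,150,400,310),3.6)
go((.571,.069,.11),tgt_rot(-78.9))"; 
```

```text
t: 15.72
ee_pos: [0.5768, 0.063, 0.1504]
tcp_rot: [[0.009, 0.982, 0.189], [-0.003, 0.189, -0.982], [-1.0, 0.009, 0.004]]
force: [-0.0, 0.8, 1.0]
grip_width: 0.0004
t 15.775 pos [0.5773 0.0631 0.1511] F [-0.7  0.2  0.2] w -0.0001
jaw heading -79.12 tilt 0.63
shift total units [ 1.367 -0.184 -0.241]
turn total units [-0.0012  0.0014 -0.0032]
```

View pics/s9.png

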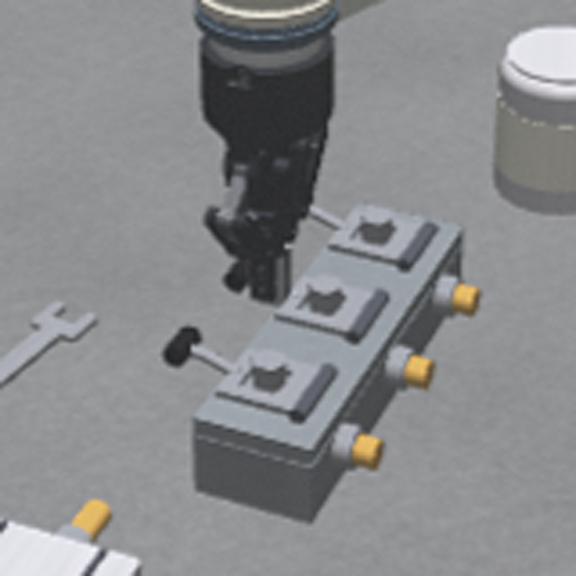

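```bash
python3 -m inch '0.4 -0.18 -0.24 0 0.0014 -0.003 0; 0.5 0 0 0 0 0 0; 0.4 0 0 0 0 0 0; 0 0 0 0 0 0 0'; python3 -c "
from h import *
save('scene','s10.png',(270,180,390,300),5)
go((.571,.069,.11),tgt_rot(-78.9))"; 
```

```text
t: 16.27
ee_pos: [0.5705, 0.0691, 0.11]
tcp_rot: [[0.001, 0.982, 0.188], [0.0, 0.188, -0.982], [-1.0, 0.001, -0.0]]
force: [0.4, -0.9, -0.1]
grip_width: -0.0001
t 16.325 pos [0.5708 0.0691 0.1105] F [0.2 0.3 0.5] w 0.0002
jaw heading -79.15 tilt 0.09
shift total units [0.015 0.004 0.005]
turn total units [-0.0014 -0.     -0.0005]
```

View pics/s10.png

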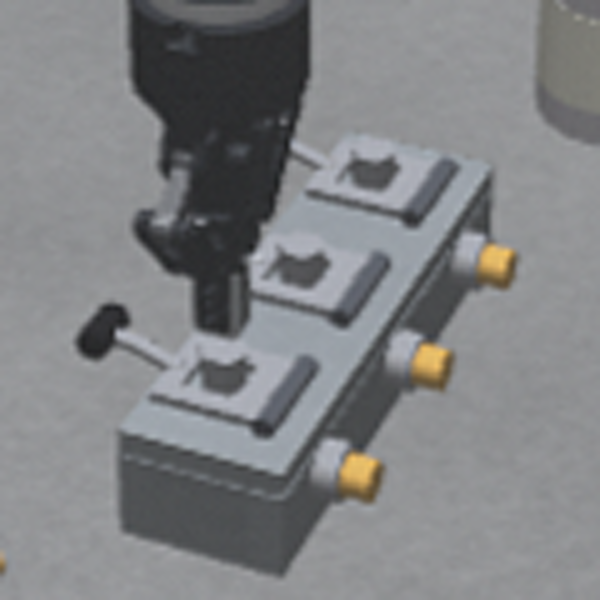

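The tip at (222,335) is right above the right head at (222,352). Tap down slowly.

```bash
python3 -m inch '0.25 0 0 0 0 0 0' | grep -E 'ee_pos|force'; python3 -m inch '0.1 0 0 0 0 0 0' | grep -E 'ee_pos|force';python3 -m inch '0.1 0 0 0 0 0 0' | grep -E 'ee_pos|force';python3 -m inch '0.1 0 0 0 0 0 0' | grep -E 'ee_pos|force'
```

```text
ee_pos: [0.5717, 0.0693, 0.1034]
force: [0.5, -0.1, -0.3]
ee_pos: [0.5716, 0.0692, 0.1]
force: [-0.8, 0.5, -0.2]
ee_pos: [0.5719, 0.0693, 0.0977]
force: [-8.9, -1.7, 34.4]
ee_pos: [0.5721, 0.0693, 0.0975]
force: [-15.8, -2.2, 47.7]
```

Right bolt: it stops after about 1 mm with a hard force rise, so it's tight. 48 N is firmer than I want, so I'll use finer steps on the next ones.

```bash
python3 -m inch '-0.5 0 0 0 0 0 0; -0.5 0 0 0 0 0 0; 0 0 0 0 0 0 0'; python3 -c "
from h import *
save('scene','s11.png',(270,180,390,300),5)
go((.5537,.157,.115),tgt_rot(-78.9))"; 
```

```text
t: 17.2
ee_pos: [0.5727, 0.0693, 0.13]
tcp_rot: [[0.006, 0.982, 0.188], [0.001, 0.188, -0.982], [-1.0, 0.006, 0.0]]
force: [0.2, -0.2, -0.4]
grip_width: -0.0001
t 17.25 pos [0.5722 0.0692 0.1293] F [ 0.2  0.6 -0.5] w 0.0002
jaw heading -79.15 tilt 0.27
shift total units [ 0.477 -0.058 -2.99 ]
turn total units [-0.0014  0.0001 -0.0015]
```

```bash
python3 -m inch '0 -0.02 -0.8 0 0 -0.0015 0; 0 -0.02 -0.8 0 0 0 0; 0 0 -0.8 0 0 0 0; 0 0 -0.5 0 0 0 0; 0.2 0 0 0 0 0 0; 0.2 0 0 0 0 0 0'; python3 -c "
from h import *
go((.5537,.157,.104),tgt_rot(-78.9))"; 
```

```text
t: 18.0
ee_pos: [0.5531, 0.1556, 0.1137]
tcp_rot: [[-0.004, 0.982, 0.187], [-0.001, 0.187, -0.982], [-1.0, -0.004, 0.001]]
force: [0.3, 0.6, 0.3]
grip_width: 0.0002
t 18.0 pos [0.5531 0.1556 0.1137] F [0.3 0.6 0.3] w 0.0002
jaw heading -79.2 tilt 0.22
shift total units [ 0.322  0.031 -0.043]
turn total units [-0.0017  0.0002  0.0012]
```

```bash
python3 -m inch '0.3 0.03 -0.04 0 0 0 0' | grep -E 'ee_pos|force'; python3 -m inch '0.12 0 0 0 0 0 0' | grep -E 'ee_pos|force';python3 -m inch '0.06 0 0 0 0 0 0' | grep -E 'ee_pos|force';python3 -m inch '0.04 0 0 0 0 0 0' | grep -E 'ee_pos|force'
```

```text
ee_pos: [0.5538, 0.1563, 0.1041]
force: [-0.1, 0.2, -0.6]
ee_pos: [0.5536, 0.1557, 0.0994]
force: [0.0, -1.0, -0.4]
ee_pos: [0.5537, 0.1555, 0.0974]
force: [-0.9, 2.3, 3.1]
ee_pos: [0.5536, 0.1555, 0.0962]
force: [-1.1, 2.0, 2.9]
```

The middle bolt is giving at 3 N. I'll keep going to its stop.

```bash
for k in 1; do python3 -m inch '0.06 0 0 0 0 0 0; 0.06 0 0 0 0 0 0' | grep -E 'ee_pos|force'; python3 -m inch '0.06 0 0 0 0 0 0; 0.05 0 0 0 0 0 0' | grep -E 'ee_pos|force';  done
```

```text
ee_pos: [0.5536, 0.1555, 0.0929]
force: [-0.7, 1.2, 3.1]
ee_pos: [0.5537, 0.1555, 0.0895]
force: [-1.2, 0.6, 2.0]
```

```bash
python3 -m inch '0.04 0 0 0 0 0 0' | grep -E 'ee_pos|force'; python3 -m inch '0.04 0 0 0 0 0 0' | grep -E 'ee_pos|force'
```

```text
ee_pos: [0.5537, 0.1555, 0.0889]
force: [-5.8, -0.1, 19.1]
ee_pos: [0.5538, 0.1555, 0.0889]
force: [-6.6, -0.8, 20.4]
```

The middle bolt sank 10 mm to its stop under about 3 N, so it's the loose one. Back off, then go above its pull with the jaws open.

```bash
python3 -m inch '-0.6 0 0 0 0 0 0; -0.9 0 0 0 0 0 0.48; -0.2 -0.7 0 0 0 0 0.48; 0 -0.7 0 0 0 0 0.48; 0 -0.6 0 0 0 0 0.48; 0 0 0 0 0 0 0.48'; python3 -c "
from h import *
save('scene','s12.png',(270,160,390,280),5)
save('top','t12.png',(205,195,365,315),5)
for n in('scene','top'):
  for k in('pull_middle','head_middle','head_left','head_right'):
    print(n,k,[(x['xyz'].round(4) if hasattr(x['xyz'],'round') else x['xyz'],round(x['confidence'],2)) for x in spot_point(k,n)[:2]])
go((.4955,.1456,.076),tgt_rot(-78.9))"; 
```

```text
t: 20.0
ee_pos: [0.4961, 0.144, 0.1447]
tcp_rot: [[0.001, 0.983, 0.185], [-0.001, 0.185, -0.983], [-1.0, 0.001, 0.001]]
force: [0.7, 0.3, 0.7]
grip_width: 0.0409
scene pull_middle [([0.4961, 0.1441, 0.0782], 0.79)]
scene head_middle [([0.554, 0.1549, 0.0712], 0.43)]
scene head_left [([0.5321, 0.2458, 0.0774], 0.46), ([0.5529, 0.1563, 0.0743], 0.16)]
scene head_right [([0.5703, 0.0682, 0.08], 0.63)]
top pull_middle []
top head_middle []
top head_left [([0.5351, 0.2427, 0.0801], 0.45)]
top head_right []
t 20.5 pos [0.4969 0.1442 0.1441] F [-0.2  0.3  0.3] w 0.0408
jaw heading -79.33 tilt 0.09
shift total units [ 2.269 -0.04  -0.057]
turn total units [-0.0024  0.0004 -0.0003]
```

View pics/s12.png

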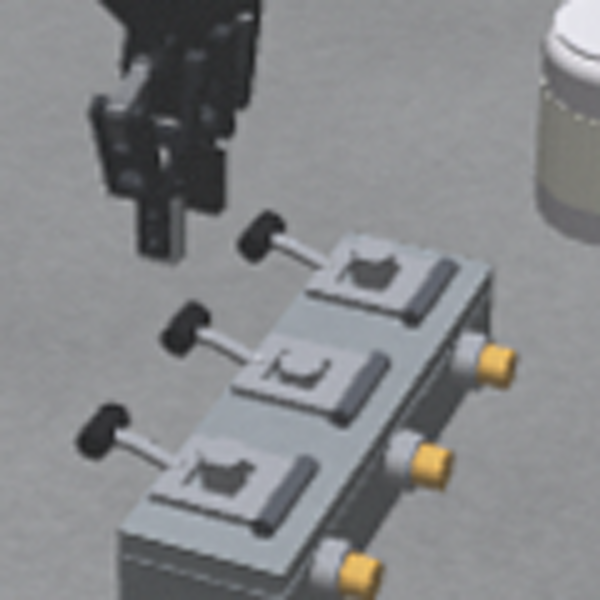

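View pics/t12.png

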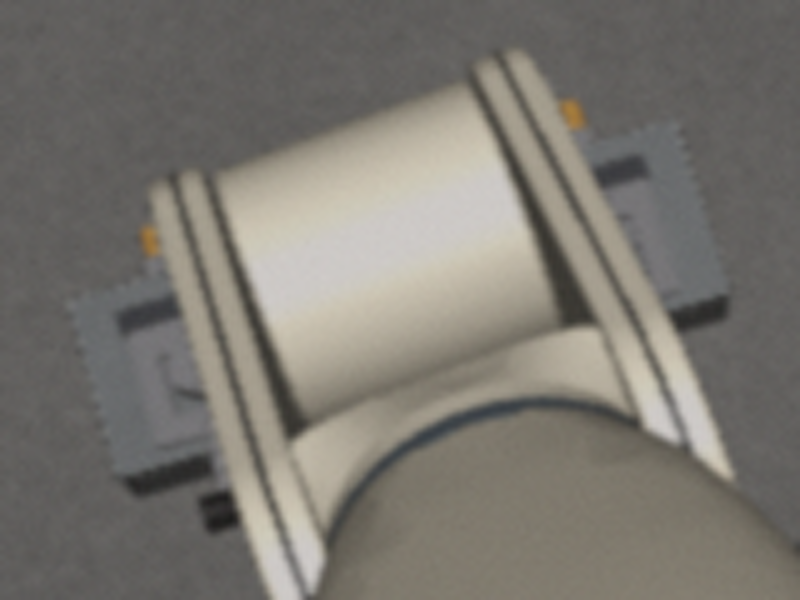

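The middle bolt is visibly sunk at scene crop (300,370); the left and right bolts still stand proud. The network puts the pull at (0.496, 0.144), right under the fingers. Descend over it.

```bash
python3 -m inch '0.7 -0.02 -0.02 0 0 0 0.48; 0.6 0 0 0 0 0 0.48; 0.5 0 0 0 0 0 0.48; 0.4 0 0 0 0 0 0.48; 0 0 0 0 0 0 0.48'; python3 -c "
from h import *
save('scene','s13.png',(270,160,390,280),5)
go((.4955,.1448,.076),tgt_rot(-78.9))"; 
```

```text
t: 21.12
ee_pos: [0.4973, 0.1449, 0.076]
tcp_rot: [[0.003, 0.983, 0.185], [-0.001, 0.185, -0.983], [-1.0, 0.002, 0.001]]
force: [-0.5, 0.1, -0.1]
grip_width: 0.0407
t 21.175 pos [0.4977 0.145  0.0765] F [-0.5 -0.2 -0.4] w 0.041
jaw heading -79.33 tilt 0.2
shift total units [ 0.016 -0.073 -0.007]
turn total units [-0.0024  0.0004 -0.0011]
```

View pics/s13.png

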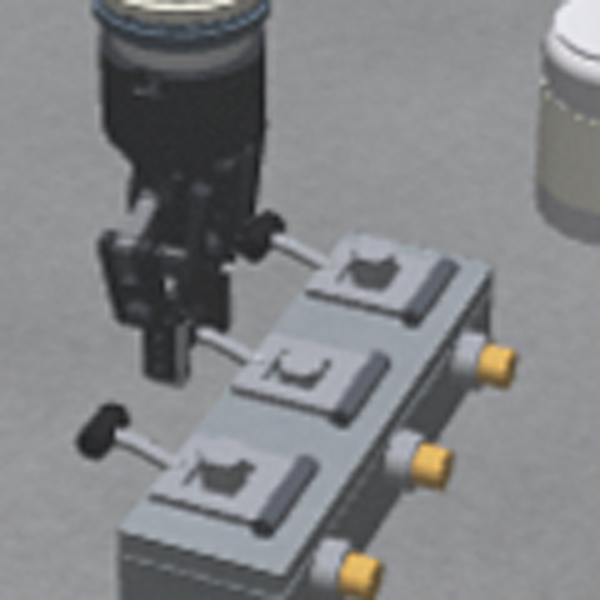

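The fingers straddle the middle roller, with its neck coming out between them at (210,338). Close, then compute the arc.

```bash
python3 -m inch '0 -0.05 0 0 0 0 0.1; 0 0 0 0 0 0 0.1; 0 0 0 0 0 0 0.1; 0 0 0 0 0 0 0.1' 45; python3 -c "
from h import *
go((.4955,.1448,.076),tgt_rot(-78.9))
a=np.radians(np.array([0,6,12,18,24,30,36,42,46,50,52])); x=-88*np.cos(a)+10*np.sin(a); z=88*np.sin(a)+10*np.cos(a)
print(np.c_[-np.diff(z)/30,np.diff(x)/30].round(3)); print((x-x[0]).round(1),(z-z[0]).round(1))"; 
```

```text
t: 21.68
ee_pos: [0.4968, 0.1464, 0.078]
tcp_rot: [[0.006, 0.983, 0.184], [0.002, 0.184, -0.983], [-1.0, 0.006, -0.001]]
force: [0.7, 0.2, -2.9]
grip_width: 0.0249
t 21.675 pos [0.4968 0.1464 0.078 ] F [ 0.7  0.2 -2.9] w 0.0249
jaw heading -79.42 tilt 0.37
shift total units [ 0.067 -0.053  0.045]
turn total units [-0.0029 -0.0004 -0.002 ]
[[-0.305  0.051]
 [-0.298  0.082]
 [-0.288  0.113]
 [-0.274  0.143]
 [-0.258  0.17 ]
 [-0.239  0.196]
 [-0.217  0.22 ]
 [-0.131  0.159]
 [-0.12   0.168]
 [-0.055  0.087]]
[ 0.   1.5  4.   7.4 11.7 16.8 22.7 29.3 34.1 39.1 41.7] [ 0.   9.1 18.1 26.7 34.9 42.7 49.8 56.3 60.2 63.8 65.5]
```

Gripped at 24.9 mm. Start lifting along the arc.

```bash
python3 -m inch '-0.3 0.05 0 0 0 0 0.1; -0.3 0.08 0 0 0 0 0.1; -0.29 0.11 0 0 0 0 0.1'; python3 -c "
from h import *
save('scene','s14.png',(270,160,390,280),5)
s=sense();d=s['ee_pos']-np.array([.4968,.1464,.078]);print(d, 'fwd',d[:2]@[.982,.19])
go((.4955,.1448,.076),tgt_rot(-78.9))"; 
```

```text
t: 22.05
ee_pos: [0.5049, 0.148, 0.106]
tcp_rot: [[0.007, 0.983, 0.184], [0.003, 0.184, -0.983], [-1.0, 0.008, -0.002]]
force: [5.5, 2.8, -9.0]
grip_width: 0.0247
[0.0086547  0.0017004  0.02896764] fwd 0.008821991825732758
t 22.1 pos [0.5055 0.1481 0.107 ] F [ 1.7  1.7 -5.1] w 0.0247
jaw heading -79.42 tilt 0.48
shift total units [ 1.029 -0.355  0.049]
turn total units [-0.0029 -0.0005 -0.0026]
```

View pics/s14.png

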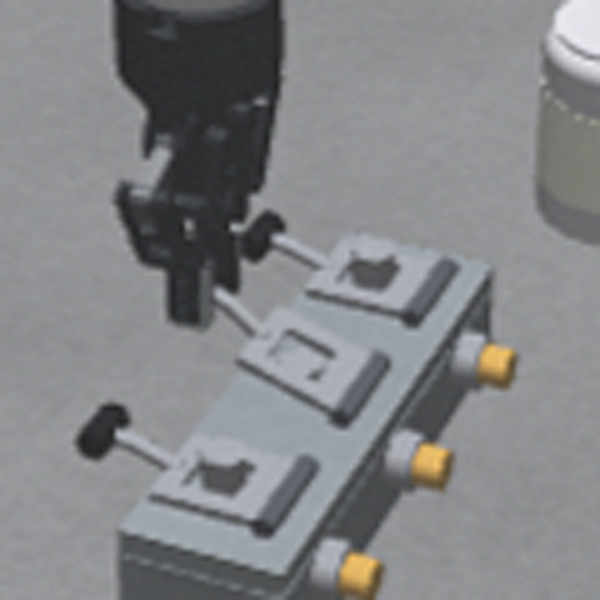

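The middle cap is rising, with its window now clear of the bolt; it's at about 19–20°. Continue.

```bash
python3 -m inch '-0.27 0.14 0 0 0 0 0.1; -0.26 0.17 0 0 0 0 0.1; -0.24 0.2 0 0 0 0 0.1; -0.2 0.21 0 0 0 0 0.1'; python3 -c "
from h import *
s=sense();d=s['ee_pos']-np.array([.4968,.1464,.078]);f=d[:2]@[.982,.19];print('up',d[2],'fwd',f,'theta',np.degrees(np.arctan2(.01+d[2],.088-f)-np.arctan2(10,88)))
go((.4955,.1448,.076),tgt_rot(-78.9))"; 
```

```text
t: 22.6
ee_pos: [0.5265, 0.1521, 0.1366]
tcp_rot: [[0.006, 0.983, 0.184], [0.003, 0.184, -0.983], [-1.0, 0.007, -0.002]]
force: [2.7, 3.7, -13.4]
grip_width: 0.0247
up 0.05861162258818549 fwd 0.030302709041730103 theta 43.45557745971836
t 22.6 pos [0.5265 0.1521 0.1366] F [  2.7   3.7 -13.4] w 0.0247
jaw heading -79.42 tilt 0.4
shift total units [ 2.013 -1.076  0.054]
turn total units [-0.0029 -0.0006 -0.0022]
```

```bash
python3 -m inch '-0.1 0.15 0 0 0 0 0.1; -0.07 0.14 0 0 0 0 0.1; 0 0 0 0 0 0 0.1; 0 0 0 0 0 0 0.1'; python3 -c "
from h import *
s=sense();d=s['ee_pos']-np.array([.4968,.1464,.078]);f=d[:2]@[.982,.19];print('up',d[2],'fwd',f,'theta',np.degrees(np.arctan2(.01+d[2],.088-f)-np.arctan2(10,88)))
save('scene','s15.png',(240,130,400,290),3.7)
for k in('pull_middle','cap_middle'): print(k,[(x['xyz'],x['confidence']) for x in spot_point(k,'scene')[:2]])
go((.4955,.1448,.076),tgt_rot(-78.9))"; 
```

```text
t: 23.1
ee_pos: [0.5327, 0.1533, 0.1412]
tcp_rot: [[-0.0, 0.983, 0.184], [0.002, 0.184, -0.983], [-1.0, 0.0, -0.002]]
force: [-0.6, 3.0, -7.4]
grip_width: 0.025
up 0.06317768548634785 fwd 0.036583981173823284 theta 48.42432715310523
pull_middle []
cap_middle [([0.5762, -0.2918, 0.1282], 0.58), ([0.5841, 0.1614, 0.0644], 0.55)]
t 23.25 pos [0.5328 0.1533 0.1413] F [-0.6  2.2 -7.1] w 0.0248
jaw heading -79.42 tilt 0.1
shift total units [ 2.175 -1.276  0.054]
turn total units [-0.0029 -0.0006 -0.0001]
```

View pics/s15.png

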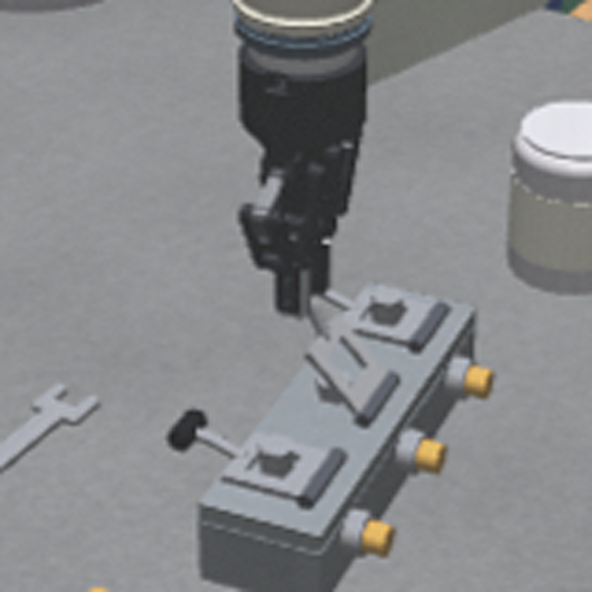

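The cap is open and the roller is held between the fingers at (300,295). I'll check the angle by projecting the cap model.

```bash
python3 - <<'E'
from h import *
b=(300,190);k=9
im=snapshot("scene")[:,:,::-1]; cv2.imwrite("pics/full16.png",im)
im=cv2.resize(im[190:255,300:370],None,fx=k,fy=k,interpolation=cv2.INTER_CUBIC)
p=(.5535,.1565,.1938);cc,ss=np.cos(p[2]),np.sin(p[2])
T=lambda P:np.array([p[0]+cc*P[0]-ss*P[1],p[1]+ss*P[0]+cc*P[1],P[2]])
px=lambda P:np.int32((proj("scene",np.array(P))-np.array(b)+.5)*k-.5)
for th,col in((43,(0,0,255)),(49,(0,255,0)),(55,(255,0,0))):
    a=np.radians(th)
    C=lambda x,y,z:T((.028+x*np.cos(a)+z*np.sin(a),y,.0645-x*np.sin(a)+z*np.cos(a)))
    cv2.polylines(im,[px([C(-.001,.024,.0025),C(-.054,.024,.0025),C(-.054,-.024,.0025),C(-.001,-.024,.0025)])],True,col,1)
    cv2.polylines(im,[px([C(-.088,.013,.01),C(-.088,-.013,.01)])],True,col,2)
cv2.imwrite("pics/cap16.png",im)
E
```

```text
(no output)
```

View pics/cap16.png

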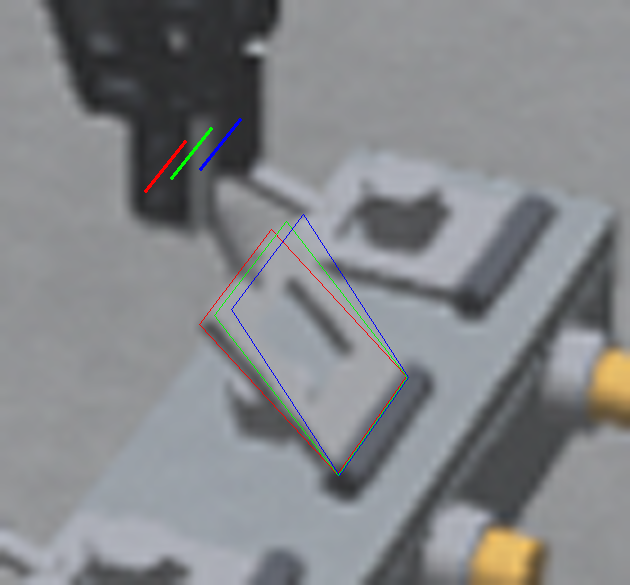

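View pics/full16.png

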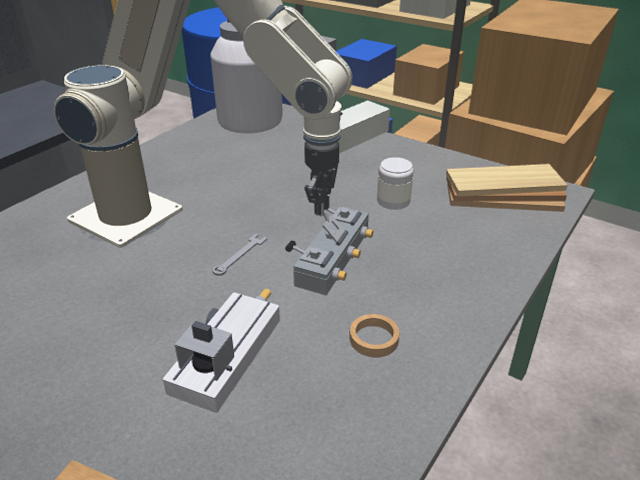

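The plate's edges match the 49° outline. Hood home, other caps shut, tin, tape and wrench where they were. Handing in.

```bash
python3 -c "
from h import *
s=sense();print(s['t'],s['ee_pos'],s['force'],s['grip_width']);print(finish_job())"
```

```text
23.3 [0.53281395 0.15331582 0.14126587] [-0.51619113  3.24277462 -7.51189482] 0.0247970394559932
the job is handed in; nothing more can be done
None
```

I finished the job in the order asked and handed it in at 23.3 s of the 72 s allowed, with the fingers holding the loose bolt's cap open.

- **Knob:** I turned it about 42°. The tool heading, the bar and the nose in both camera views all put it at 0 to within about 0.03–0.05 rad.
- **Lock hood:** I slid it about 112 mm until the end stop resisted with 32 N, with the fin at (0.5785, -0.2906), about 2 mm from the expected home. The last picture shows it over the knob.
- **Bolts:** The right one gave about 1 mm and stopped, so it is tight. The middle one sank 10 mm under about 3 N and stayed down, so it is the loose one. I did not tap the left bolt because the loose one was already found.
- **Cap:** The middle cap is open at about 48–49°, from both the arm's travel and the projected cap outline. The roller is gripped at 45 N, 24.8 mm wide, and held steady.
- **Bystanders:** The left and right caps stayed shut, and the tin, tape and wrench look undisturbed in the last picture.

**Doubtful points:**
- **Right bolt tap:** it peaked at 48 N vertically at the wrist. Only the fingertips pressed there, but that is above the 40 N figure set for the arm and gripper body.
- **Final detections:** the network did not find the middle pull in the last view, because the fingers hide it. Its best guess for the middle cap was wrong, near the hood. The angle therefore rests on the arm's travel and the outline.

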